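Unclamp the ball tray and hold it over the code reader

TASK

The small aluminium sample tray with a loose steel ball in its shallow pocket is locked in the blue dock: turn the red clamp knob about a quarter turn clockwise (seen from above), to its stop, so that the clamp's arm is clear of the tray. Then lift the tray by its black upright grip and carry it level, so that the ball stays in its pocket, to the white code reader, and hold it still and level about 5 cm above the middle of the reader's glass window, its long side along the window's long side. Finish while still holding it there in the air, and leave the bottle, the beaker and the brass weight where they are.

Things in the scene. Friction and masses are not known exactly. Their poses are not given: they have to be found in the camera images.
- dock: Blue dock plate fixed on the bench, 195 x 104 x 12 mm. Origin: at bench height directly under the centre of the docked tray. The plate runs from 120 mm towards its -x (the clamp end) to 75 mm towards +x. Locating lips 6 mm high, 2 mm clear of the tray, stand along both long sides and the +x end. The tray lies on the plate, 12 mm above the bench; it lifts straight up once unclamped.
- clamp (a joint): Turn of the clamp, rad: 0 = arm pointing along dock +x over the tray's edge; grows clockwise seen from above; stop at 1.6. From 1.0 on the arm is clear of the tray. Starts at 0.05 to 0.35, stays where it is left; turning takes about 0.05 N m.
- clamp_grip (a point): Centre of the red bar grip of the clamp, on its upright turning axis, 57 mm above the bench, 94 mm from the dock's origin towards dock -x. Its x axis lies along the bar and the arm, and turns with them. Bar: 46 mm long, 12 mm thick, 40 mm high (about 35 to 74 mm above the bench). Steel arm below it, 14 mm wide, reaching 50 mm from the axis, 19.5 to 25.5 mm above the bench; round steel hub of radius 11 mm under the bar up to 35.5 mm above the bench.
- tray_grip (a point): Point on the black upright grip in the middle of the loose aluminium tray, 34 mm above the tray's underside. Site x = tray's long side towards the pocket, y = across, z = up. Tray plate 120 x 70 x 6 mm, 0.15 to 0.31 kg. Grip: 32 mm along x, 12 mm thick along y, from 6 to 52 mm above the underside.
- tray_base (a point): Centre of the tray's underside, axes as tray_grip, 34 mm below it.
- pocket (a point): Where the ball's centre is when it lies in the middle of its pocket: 41 mm from the grip along tray +x, 17 mm above the tray's underside. The pocket is an orange ring, 30 mm inside, 36 mm outside, with a rim only 4 mm high.
- ball_center (a point): Centre of the loose steel ball, 22 mm in diameter, 44 g, free to roll about 4 mm any way inside its pocket; it rolls out if the tray is tipped far or jerked.
- window (a point): Centre of the glass window on top of the white code reader, 50 mm above the bench. Reader fixed, 170 x 130 x 50 mm; window 110 x 64 mm (greenish glass in a black frame, a green stripe along each long side). Site x = window's long side, z = up.
- bottle_mid (a point): Centre of an amber bottle, 60 mm in diameter, 120 mm high, half-way up. Leave alone.
- beaker_mid (a point): Centre of a glass beaker, 68 mm in diameter, 75 mm high, half-way up. Leave alone.
- weight_mid (a point): Centre of a brass check weight, 32 mm in diameter, 50 mm high, half-way up. Leave alone.
Not all that is in view belongs to the job. Of the things that look like the part that bears tray_grip, the middle-sized one is meant.

How it is judged:
On the way, in this order (a step that is already met when the one before it is completed fails the run):
1. the clamp's arm is turned clear while the tray still lies in the dock (value of joint clamp above 1.15 rad and z of tray_base in the frame of dock below 0.018 m and horizontal distance between tray_base and dock below 0.012 m and distance between ball_center and pocket below 0.012 m), for 0.2 s.
2. the tray is lifted out of the dock, held by the fingers alone, with the ball in its pocket (z of tray_base in the frame of dock above 0.032 m and contact force between tray and the fingers above 1 N and contact force between tray and dock below 0.05 N and distance between ball_center and pocket below 0.012 m), for 0.2 s.
At the end, for the whole second after the job is handed in: Fingers hold the tray still, underside 25-80 mm above the glass, centred within 30 mm, long sides aligned within 0.25 rad, tilt under 0.12 rad, touching neither reader nor dock; ball within 12 mm of the pocket centre; clamp past 1.15 rad (horizontal distance between tray_base and window below 0.03 m and z of tray_base in the frame of window between 0.025 and 0.08 m and angle between tray_base's own z axis and vertical below 0.12 rad and angle between the x axis of tray_base and the x axis of window, either way round below 0.25 rad and distance between ball_center and pocket below 0.012 m and contact force between tray and the fingers above 1 N and contact force between tray and reader below 0.05 N and contact force between tray and dock below 0.05 N and linear speed of tray below 0.03 m/s and angular speed of tray below 0.2 rad/s and value of joint clamp above 1.15 rad); the arm keeps its last pose, push and grip.
It fails at once if the ball leaves its pocket (distance between ball_center and pocket above 0.022 m).
It fails at once if the tray is tipped by more than 0.35 rad (angle between tray_base's own z axis and vertical above 0.35 rad).
It fails at once if the amber bottle is pushed away or tipped (distance of bottle_mid from where it was at the start of the episode above 0.02 m or angle between bottle_mid's own z axis and vertical above 0.35 rad).
It fails at once if the beaker is pushed away or tipped (distance of beaker_mid from where it was at the start of the episode above 0.02 m or angle between beaker_mid's own z axis and vertical above 0.35 rad).
It fails at once if the brass weight is pushed away or tipped (distance of weight_mid from where it was at the start of the episode above 0.02 m or angle between weight_mid's own z axis and vertical above 0.35 rad).
It also fails if it takes over 59 s, if anything falls off the work surface, if the arm or the gripper's body presses on something with over 40 N, if the wrist force passes 120 N, or if a joint passes its speed limit or range.

ROBOT

A 6-joint arm with a two-finger parallel gripper is mounted at the origin on the work surface. World frame = base frame: x ahead of the robot, y to its left, z up, the work surface at z = 0. Lengths are in m, angles in rad, forces in N, time in s.
With the tool pointing down it reaches from about 0.4 to 0.825 m from the base axis. Payload 7 kg.
Tool frame: the origin (TCP) lies at the very end of the fingers, on their centre line; the grasp point (between the pads) lies 19 mm behind it; x points along the fingers, y is the direction in which the jaws open and shut, and the axes are right-handed (so a half turn about x gives the same grasp; the last joint's range is limited). The gripper opens to 88 mm and grips with 3 to 60 N. Pads are 19 mm wide; open, the fingers measure 130 mm over their backs; the gripper's body (78 mm by 193 mm) begins 47 mm behind the grasp point.
Start: joints at [1.611, 0.359, 0.012, 0, -1.224, -0.288], TCP at [0.166, 0.654, 0.227] pointing down, gripper open.
Joint ranges: [-3.07, 3.07], [-1.43, 2.12], [-1.02, 1.25], [-3.03, 1.67], [-3.05, -0], [-3.03, 3.03]. Speed limits (rad/s): [2.39, 2.39, 3.01, 3.14, 3.14, 3.14].

INTERFACE

Orientations are given as [roll, pitch, yaw] about the fixed x, y, z axes, in that order (R = Rz(yaw) Ry(pitch) Rx(roll)).
In Python, from station import arm, cams gives the robot as it stands. The module is installed in compiled form; this text tells all that it offers.
- The arm moves only by the tool carry_out, never from a script. Its argument "deltas" is a list of rows, each a list of 6 numbers: the shift along the tool's x, y, z in units of 0.04 m (1.0 is 0.04 m), then the turn, a rotation vector about the tool's x, y, z in units of 4 degrees (1.0 is 4 degrees). In form: [[tx, ty, tz, ax, ay, az], ...]. A call has 1 to 5 rows; each row shifts and turns the pose as measured when the row begins, along the tool's axes as they then stand; what a row does not reach is not made up. A row lasts 1/10 s, in which the tool goes at most 50 mm and 8.59 degrees, less where a joint would pass 70% of its speed; a pose out of reach is approached as far as the arm can. A call with a number of a shift or a turn outside -1 to 1 is refused whole. A call with a gripper value outside its range is refused whole. "hand" is the closure, from 0 (fully open) to 1 (shut), set as the call begins (left out, the last holds). The fingers move at their own pace and stop on an object; "newtons" is the grip in N (left out, the last holds). Time passes only in rows, so rows that do not move let the fingers close. It gives the time, the measured TCP pose, the force and the opening at its end, in the units of the state.
- arm.get_state(): the state, without advancing time (a new reading comes with each control period).
- cams.grab_frame(name): name is "side" or "top"; returns a dict with "pixels" (384x512x3 uint8, red, green, blue), "fx", "fy", "cx", "cy" (pixels), "T" (4x4, takes a point from camera to world coordinates). Camera axes: x right, y up, looking along -z (the intrinsics and any distortion apply to the point x, -y, -z); pixel columns grow to the right and rows downward; lengths in m; the calibration is good to about 2 mm. A picture is of the moment at which its call begins. There is no depth.
- arm.job_done(): hands the job in, once; it reports no verdict.
The state is a dict: "t": time; "q": joint angles; "qd": joint speeds; "joint_efforts": joint torques, N m; "eef_pos": TCP position; "ee_rot": TCP orientation; "force": force on the tool from outside, world axes, zero at the start; "moment": the same for the moment, N m; "width": finger opening in m.
Only numpy, scipy, OpenCV 4.12 (cv2) and the standard library are available. Lean on these libraries where they do the work, as an engineer would, in place of code of your own. Each camera call takes 0.05 s, during which the arm holds its last target.

## Working session

There is one attempt and no reset: what is moved stays moved. The work goes in short steps, Python scripts to look and compute and a tool call to move; the robot and the scene stay as the last step left them, time stands still between calls to the robot, and variables do not carry over. Pictures are saved under pics/ and viewed, and the job is handed in when it is done.

Besides the shell and the picture viewer there is one more tool, called after "Call:" as name(argument=value, ...) on one line, values as JSON. carry_out: Moves the arm, as the interface text tells. Shifts and turns lie within -1 to 1; 1 stands for 0.04 m of shift or 4 degrees of turn. Its arguments: {"type":"object","properties":{"deltas":{"type":"array","items":{"type":"array","items":{"type":"number","minimum":-1,"maximum":1}}},"hand":{"type":"number"},"newtons":{"type":"number"}},"required":["deltas"]}

```bash
mkdir -p pics; python3 - <<'E'
from station import arm,cams
import cv2,numpy as np
s=arm.get_state()
for k in s: print(k,np.round(s[k],4))
for n in("side","top"):
    f=cams.grab_frame(n); np.savez(f"pics/{n}0.npz",**{k:v for k,v in f.items()})
    print(n,f.keys(),f['fx'],f['fy'],f['cx'],f['cy']);print(np.round(f['T'],4))
    cv2.imwrite(f"pics/{n}0.png",cv2.resize(f['pixels'][:,:,::-1],(768,576),interpolation=cv2.INTER_CUBIC))
E
```

```text
t 0.0
q [ 1.6111e+00  3.5940e-01  1.1000e-02 -4.0000e-04 -1.2241e+00 -2.8810e-01]
qd [ 0.0007 -0.0009  0.002  -0.0007 -0.0003 -0.0024]
joint_efforts [ 2.00000e-04 -5.82719e+01  2.93049e+01  6.99750e+00  6.70000e-03
 -2.00000e-04]
eef_pos [0.1654 0.6539 0.2256]
ee_rot [ 1.6413  1.5692 -1.7482]
force [0.3142 0.1837 0.0775]
moment [ 0.0051  0.0186 -0.0079]
width 0.0874
side dict_keys(['pixels', 'fx', 'fy', 'cx', 'cy', 'T']) 346.6341159945496 346.6341159945496 253.7406022069174 193.21173633859092
[[-0.9064  0.2672 -0.3272  0.3666]
 [-0.4221 -0.6033  0.6766  0.63  ]
 [-0.0166  0.7514  0.6597  0.6093]
 [ 0.      0.      0.      1.    ]]
top dict_keys(['pixels', 'fx', 'fy', 'cx', 'cy', 'T']) 438.9983860436515 438.9983860436515 259.9410142266979 192.45399454618516
[[ 0.0166  0.9932 -0.1154  0.4922]
 [-0.9999  0.0163 -0.0036  0.0846]
 [-0.0017  0.1155  0.9933  1.1054]
 [ 0.      0.      0.      1.    ]]
```

View pics/side0.png

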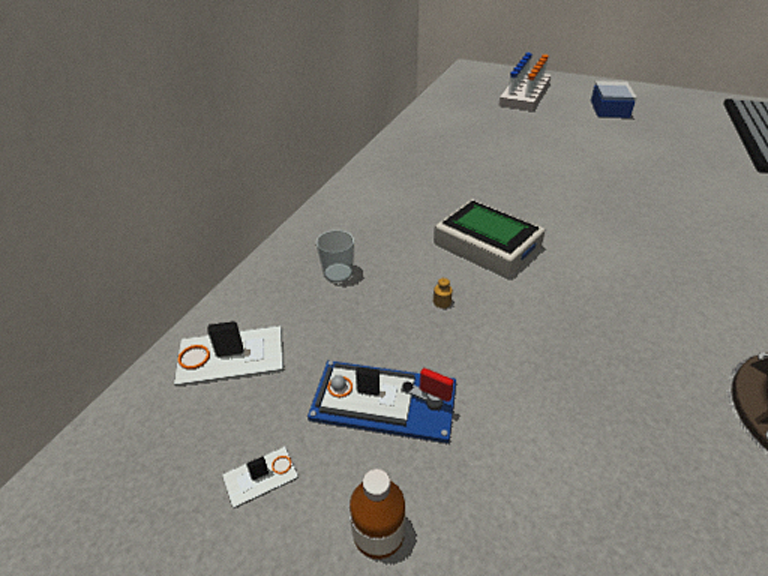

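View pics/top0.png

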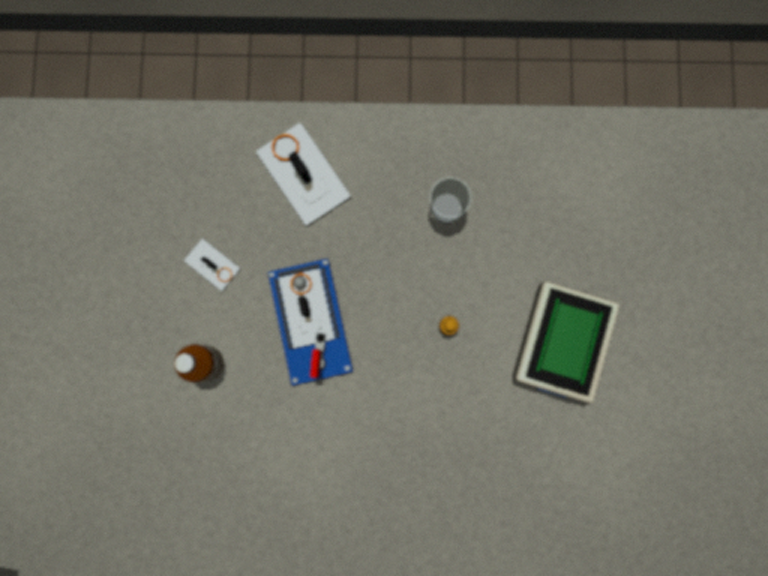

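The side and top views show the docked tray: blue dock near top-view (312,322) with the clamp bar at (317,360), and the reader at (568,342). The bottle is at (195,363), the beaker at (450,200) and the weight at (450,325). All positions are in the 768-wide image. Next I measure these from colour masks.

```bash
cat > h.py <<'E'
import numpy as np,cv2
def ray(f,u,v):
    T=f['T'];d=np.array([(u-f['cx'])/f['fx'],-(v-f['cy'])/f['fy'],-1.0])
    return T[:3,3],T[:3,:3]@d
def onz(f,u,v,z):
    o,d=ray(f,u,v);return o+d*(z-o[2])/d[2]
def tri(f1,p1,f2,p2):
    o1,d1=ray(f1,*p1);o2,d2=ray(f2,*p2)
    t=np.linalg.lstsq(np.c_[d1,-d2],o2-o1,rcond=None)[0]
    a=o1+d1*t[0];b=o2+d2*t[1];return (a+b)/2,np.linalg.norm(a-b)
def blobs(m,amin=15):
    n,l,s,c=cv2.connectedComponentsWithStats(m.astype(np.uint8))
    return [(s[i],c[i],l==i) for i in range(1,n) if s[i,4]>=amin]
def masks(px):
    h=cv2.cvtColor(px,cv2.COLOR_RGB2HSV);H,S,V=[h[...,i].astype(int) for i in range(3)]
    return dict(blue=(abs(H-110)<12)&(S>150)&(V>60),red=((H<6)|(H>174))&(S>180)&(V>90),
      green=(abs(H-60)<15)&(S>120)&(V>50),orange=(H>5)&(H<16)&(S>120)&(V>120),black=(V<45),
      amber=(H>3)&(H<25)&(S>180)&(V>40),white=(S<40)&(V>165))
E
python3 - <<'E'
from h import *
F={n:dict(np.load(f'pics/{n}0.npz')) for n in('side','top')}
Z=dict(blue=.012,red=.074,green=.05,orange=.02,black=.05,amber=.05,white=.018)
for n,f in F.items():
    for k,m in masks(f['pixels']).items():
        for s,c,mm in blobs(m,25):
            if s[4]>4000 and k in('white','black'):continue
            r=cv2.minAreaRect(np.argwhere(mm)[:,::-1].astype(np.float32))
            print(n,k,s[4],np.round(c,1),'rect',np.round(r[0],1),np.round(r[1],1),round(r[2]),'xyz',np.round(onz(f,*c,Z[k]),3))
            if n=='top' and k in('blue','red','green','white'):
                b=cv2.boxPoints(r);print('   corners',[np.round(onz(f,*p,Z[k])[:2],3).tolist() for p in b])
E
```

```text
side blue 55 [347.   42.5] rect [347.2  42.5] [ 3.4 17.8] 39 xyz [ 0.72  -1.233  0.012]
side blue 131 [410.2  71.2] rect [410.4  71.8] [22.5 11.7] 5 xyz [ 0.384 -0.971  0.012]
side blue 968 [267.9 278.5] rect [254. 267.] [95.1 40.8] 7 xyz [0.525 0.245 0.012]
side blue 27 [277.8 252.4] rect [277.5 252.5] [7. 3.] 90 xyz [0.532 0.174 0.012]
side red 101 [291. 251.] rect [291. 251.] [21.5  4.7] 23 xyz [0.493 0.207 0.074]
side green 605 [326.8 149.4] rect [326.4 149.2] [46.8 17.4] 23 xyz [ 0.534 -0.199  0.05 ]
side orange 54 [358.5  43.1] rect [358.7  43.1] [ 4.  17.8] 37 xyz [ 0.66  -1.221  0.02 ]
side orange 72 [128.6 237.3] rect [129. 237.] [14. 20.] 90 xyz [0.855 0.278 0.02 ]
side orange 48 [226.8 258.6] rect [226.7 258.1] [11.5 16. ] 68 xyz [0.622 0.24  0.02 ]
side orange 42 [187.1 309.5] rect [187.  309.5] [11. 12.] 90 xyz [0.634 0.375 0.02 ]
side black 387 [497.4  91.1] rect [497.5  90. ] [55.  8.] 63 xyz [ 0.079 -0.8    0.05 ]
side black 452 [327.6 152.1] rect [326.6 150.5] [59.3 22.9] 22 xyz [ 0.528 -0.186  0.05 ]
side black 404 [150.2 225.6] rect [149.9 225.6] [21.9 20.4] 81 xyz
[... 3078 characters left out ...]
[[0.661, 0.434], [0.699, 0.407], [0.65, 0.342], [0.612, 0.37]]
top white 38 [149.4 182.9] rect [149. 183.] [6. 6.] 90 xyz [0.638 0.366 0.018]
   corners [[0.645, 0.374], [0.645, 0.359], [0.63, 0.359], [0.63, 0.374]]
top white 907 [204.3 207.4] rect [203.9 205.2] [47.2 27. ] 78 xyz [0.579 0.226 0.018]
   corners [[0.634, 0.275], [0.65, 0.209], [0.535, 0.181], [0.52, 0.246]]
top white 470 [374.6 225.1] rect [378.6 227.3] [51.2 67.2] 16 xyz [ 0.542 -0.196  0.018]
   corners [[0.474, -0.122], [0.634, -0.169], [0.6, -0.291], [0.441, -0.242]]
top white 90 [122.2 241.6] rect [122.  241.5] [ 9. 10.] 90 xyz [0.491 0.426 0.018]
   corners [[0.502, 0.439], [0.503, 0.415], [0.481, 0.413], [0.48, 0.438]]
```

```bash
cat >> h.py <<'E'
from scipy.spatial.transform import Rotation as R
def plan(s,pos,jaw):
    """deltas (tool units, total) from state to TCP pos, tool down, jaw yaw (mod pi)"""
    R0=R.from_euler('xyz',s['ee_rot']).as_matrix()
    best=None
    for a in(jaw,jaw+np.pi):
        y=np.array([np.cos(a),np.sin(a),0]);x=np.array([0,0,-1.]);M=np.c_[x,y,np.cross(x,y)]
        rv=R.from_matrix(R0.T@M).as_rotvec()
        if best is None or np.linalg.norm(rv)<np.linalg.norm(best): best=rv
    t=R0.T@(np.array(pos)-s['eef_pos'])
    print('t',s['t'],'pos',np.round(s['eef_pos'],4),'jaw',np.round(np.degrees(np.arctan2(R0[1,1],R0[0,1])),1),'tilt x',np.round(R0[:,0],3),'w',round(float(s['width']),4),'F',np.round(s['force'],1),'q6',round(float(s['q'][5]),2))
    print('shift units',np.round(t/.04,2),'turn units',np.round(np.degrees(best)/4,2))
E
python3 - <<'E'
from h import *
from station import arm
F={n:dict(np.load(f'pics/{n}0.npz')) for n in('side','top')}
for n,f in F.items():
    px=f['pixels'];h=cv2.cvtColor(px,cv2.COLOR_RGB2HSV)
    m=((h[...,0]<8)|(h[...,0]>172))&(h[...,1]>150)&(h[...,2]>60)
    s,c,mm=max(blobs(m),key=lambda b:b[0][4])
    p=np.argwhere(mm)[:,::-1]
    if n=='top':
        P=np.array([onz(f,*q,.07)[:2] for q in p])
        w=np.linalg.svd(P-P.mean(0),full_matrices=False)[2][0];print(n,P.mean(0),'bar yaw',np.degrees(np.arctan2(w[1],w[0])),np.ptp((P-P.mean(0))@w))
    else:
        # top edge points
        cols=np.unique(p[:,0]);top=np.array([[u,p[p[:,0]==u,1].min()] for u in cols][2:-2])
        P=np.array([onz(f,*q,.074)[:2] for q in top]);w=np.linalg.svd(P-P.mean(0),full_matrices=False)[2][0]
        print(n,P.mean(0),np.degrees(np.arctan2(w[1],w[0])))
y=14.2
plan(arm.get_state(),[.494,.204,.16],np.radians(0+90))
x=px=F['top']['pixels'][150:270,150:270]
cv2.imwrite('pics/c.png',cv2.resize(x[:,:,::-1],None,fx=5,fy=5,interpolation=cv2.INTER_CUBIC))
x=F['side']['pixels'][230:300,200:310]
cv2.imwrite('pics/c2.png',cv2.resize(x[:,:,::-1],None,fx=6,fy=6,interpolation=cv2.INTER_CUBIC))
E
```

```text
side [0.495603   0.20219102] 176.37082591770834
top [0.49345509 0.20335378] bar yaw 176.58377089714864 0.04212127100929162
t 0.1 pos [0.1655 0.654  0.2258] jaw -104.2 tilt x [-0.    -0.001 -1.   ] w 0.0875 F [-0.1  1.   0.4] q6 -0.29
shift units [  1.66   8.89 -10.72] turn units [-3.55  0.   -0.02]
```

View pics/c.png

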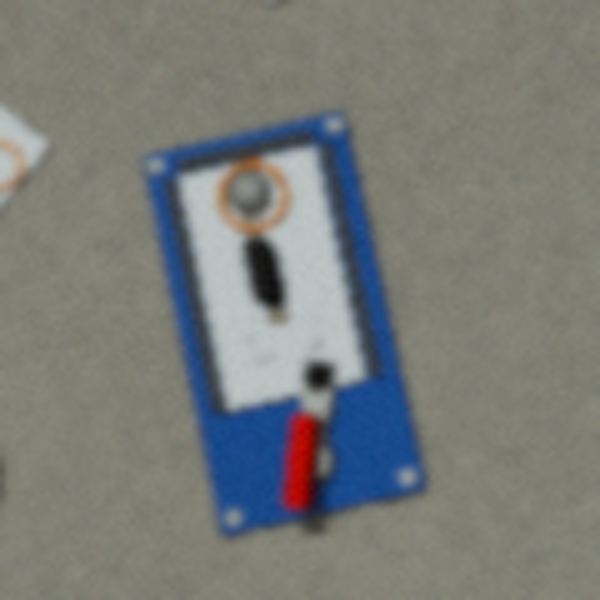

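View pics/c2.png

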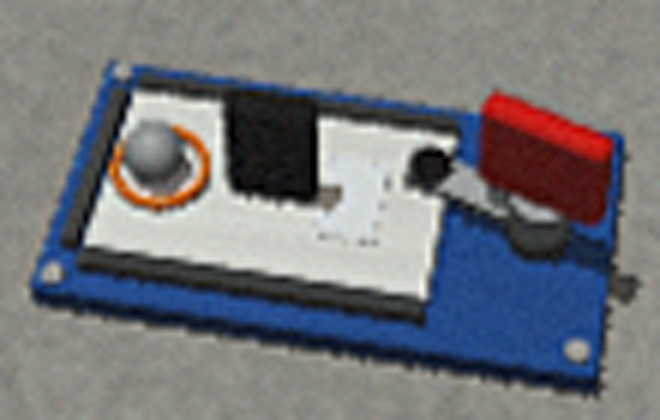

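The crops show the ball in its ring and the clamp arm over the tray edge. The bar's yaw is about -3.5°, so the clamp is at about 0.31 rad, which is within the range given. Moving now.

Call:
carry_out(deltas=[[0, 0.74, -0.89, 0, 0, 0], [0, 0.74, -0.89, 0, 0, 0], [0, 0.74, -0.89, 0, 0, 0], [0, 0.74, -0.89, 0, 0, 0], [0, 0.74, -0.89, 0, 0, 0]], hand=0)

```text
t: 0.6
eef_pos: [0.3021, 0.4637, 0.2216]
ee_rot: [1.643, 1.563, -1.74]
force: [0.9, 0.7, 0.4]
width: 0.0873
```

Call:
carry_out(deltas=[[0, 0.74, -0.89, 0, 0, 0], [0, 0.74, -0.89, 0, 0, 0], [0, 0.74, -0.89, 0, 0, 0], [0, 0.74, -0.89, 0, 0, 0], [0, 0.74, -0.89, 0, 0, 0]])

```text
t: 1.1
eef_pos: [0.4427, 0.2682, 0.2224]
ee_rot: [1.565, 1.563, -1.816]
force: [0.6, 1.6, 0.2]
width: 0.0879
```

```bash
python3 -c "
from h import *;from station import arm
plan(arm.get_state(),[.494,.204,.16],np.radians(86.5))"
```

```text
t 1.1 pos [0.4427 0.2682 0.2224] jaw -103.7 tilt x [-0.002 -0.008 -1.   ] w 0.0879 F [0.6 1.6 0.2] q6 0.4
shift units [ 1.57  1.24 -1.63] turn units [-2.55  0.01 -0.12]
```

Call:
carry_out(deltas=[[0.3, 0.5, -0.6, 0, 0, 0], [0.3, 0.5, -0.6, 0, 0, -0.1], [0, 0, 0, -0.9, 0, 0], [0, 0, 0, -0.9, 0, 0], [0, 0, 0, -0.7, 0, 0]])

```text
t: 1.6
eef_pos: [0.4829, 0.2086, 0.1965]
ee_rot: [0.852, 1.567, -2.358]
force: [0.5, 0.2, 0.1]
width: 0.0875
```

```bash
python3 -c "
from h import *;from station import arm,cams
plan(arm.get_state(),[.494,.204,.041],np.radians(86.5))
for n in('side','top'):
  f=cams.grab_frame(n);cv2.imwrite(f'pics/{n}1.png',f['pixels'][:,:,::-1])
"
```

```text
t 1.6 pos [0.4829 0.2086 0.1965] jaw -93.9 tilt x [-0.003 -0.002 -1.   ] w 0.0875 F [0.5 0.2 0.1] q6 0.72
shift units [ 3.89  0.09 -0.29] turn units [-0.1   0.03 -0.04]
```

View pics/side1.png

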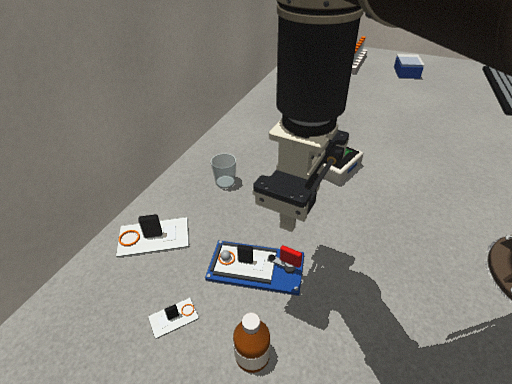

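View pics/top1.png

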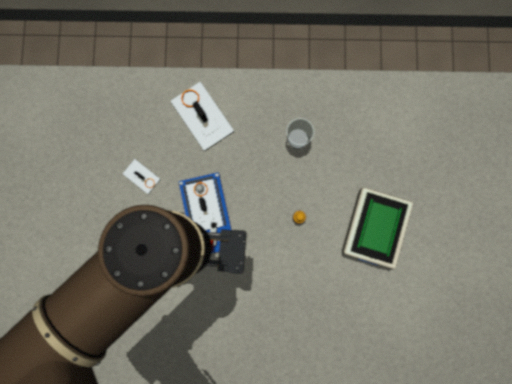

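The gripper is above the clamp bar and well clear of the bottle, seen at (250,345) in the side view. Descending.

Call:
carry_out(deltas=[[0.6, 0.09, -0.29, -0.1, 0, 0], [0.8, 0, 0, 0, 0, 0], [0.8, 0, 0, 0, 0, 0], [0.6, 0, 0, 0, 0, 0], [0.5, 0, 0, 0, 0, 0]])

```text
t: 2.2
eef_pos: [0.4967, 0.2069, 0.0643]
ee_rot: [-2.481, 1.565, 0.591]
force: [0.2, 0.5, 1.0]
width: 0.088
```

```bash
python3 -c "
from h import *;from station import arm
plan(arm.get_state(),[.494,.204,.041],np.radians(86.5))"
```

```text
t 2.2 pos [0.4967 0.2069 0.0643] jaw -93.9 tilt x [ 0.005  0.003 -1.   ] w 0.088 F [0.2 0.5 1. ] q6 0.74
shift units [0.58 0.08 0.06] turn units [-0.11 -0.07  0.05]
```

Call:
carry_out(deltas=[[0.4, 0.08, 0.06, -0.2, -0.07, 0.05], [0.18, 0, 0, 0, 0, 0], [0, 0, 0, 0, 0, 0]])

```text
t: 2.5
eef_pos: [0.4922, 0.203, 0.0371]
ee_rot: [0.726, 1.565, -2.474]
force: [-0.3, -0.0, -0.5]
width: 0.0872
```

```bash
python3 -c "
from h import *;from station import arm,cams
plan(arm.get_state(),[.494,.204,.041],np.radians(86.5))
f=cams.grab_frame('side');cv2.imwrite('pics/s2.png',cv2.resize(f['pixels'][150:320,150:400,::-1],None,fx=3,fy=3))
"
```

```text
t 2.5 pos [0.4922 0.203  0.0371] jaw -93.4 tilt x [-0.005 -0.004 -1.   ] w 0.0872 F [-0.3 -0.  -0.5] q6 0.75
shift units [-0.1  -0.03 -0.04] turn units [ 0.03  0.06 -0.06]
```

View pics/s2.png

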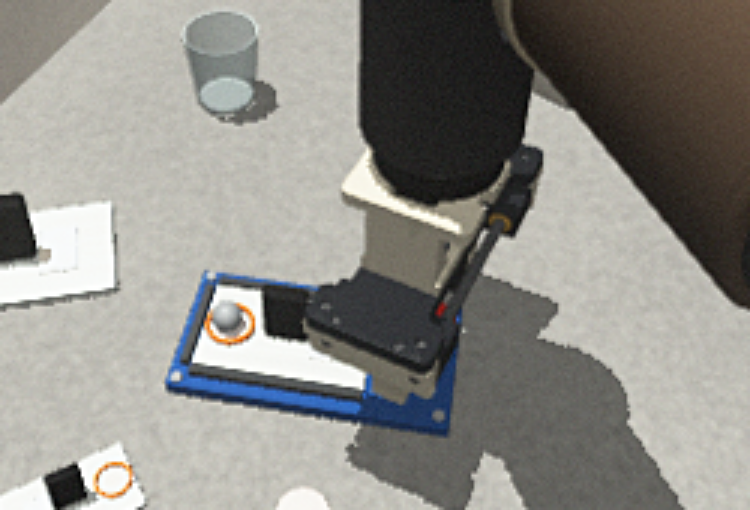

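Call:
carry_out(deltas=[[-0.1, -0.03, -0.04, 0, 0.06, -0.06], [0, 0, 0, 0, 0, 0], [0, 0, 0, 0, 0, 0], [0, 0, 0, 0, 0, 0], [0, 0, 0, 0, 0, 0]], hand=1, newtons=20)

```text
t: 3.05
eef_pos: [0.4964, 0.2064, 0.0457]
ee_rot: [-2.351, 1.563, 0.731]
force: [-0.2, -0.3, 0.2]
width: 0.0533
```

Call:
carry_out(deltas=[[0, 0, 0, 0, 0, 0], [0, 0, 0, 0, 0, 0], [0, 0, 0, 0, 0, 0]])

```text
t: 3.35
eef_pos: [0.4964, 0.2064, 0.046]
ee_rot: [-2.351, 1.562, 0.731]
force: [-0.7, -0.3, 0.5]
width: 0.0292
```

```bash
python3 -c "
from h import *;from station import arm,cams
plan(arm.get_state(),[.494,.204,.041],np.radians(86.5))
"
```

```text
t 3.35 pos [0.4964 0.2064 0.046 ] jaw -93.4 tilt x [ 0.006  0.006 -1.   ] w 0.0292 F [-0.7 -0.3  0.5] q6 0.75
shift units [0.13 0.06 0.06] turn units [ 0.03 -0.09  0.09]
```

Call:
carry_out(deltas=[[0.07, 0.04, 0.04, 0, -0.05, 0.05], [0, 0, 0, 0, 0, 0], [0, 0, 0, 0, 0, 0], [0, 0, 0, 0, 0, 0]])

```text
t: 3.75
eef_pos: [0.4945, 0.2041, 0.0428]
ee_rot: [-2.567, 1.569, 0.515]
force: [-1.0, 0.1, 2.1]
width: 0.0119
```

```bash
python3 -c "
from h import *;from station import arm,cams
plan(arm.get_state(),[.494,.204,.041],np.radians(86.5))
"
```

```text
t 3.75 pos [0.4945 0.2041 0.0428] jaw -93.4 tilt x [ 0.002  0.001 -1.   ] w 0.0119 F [-1.   0.1  2.1] q6 0.75
shift units [0.05 0.   0.01] turn units [ 0.03 -0.02  0.02]
```

The fingers closed on the bar at 11.9 mm, and the bar is 12 mm thick. Turning clockwise.

Call:
carry_out(deltas=[[0, 0, 0, 0.8, 0, 0], [0, 0, 0, 0.8, 0, 0], [0, 0, 0, 0.8, 0, 0], [0, 0, 0, 0.8, 0, 0], [0, 0, 0, 0.8, 0, 0]])

```text
t: 4.25
eef_pos: [0.4944, 0.204, 0.0428]
ee_rot: [-2.283, 1.569, 0.51]
force: [0.1, -0.5, 1.2]
width: 0.0118
```

```bash
python3 -c "
from h import *;from station import arm,cams
plan(arm.get_state(),[.494,.204,.042],np.radians(14.2))
"
```

```text
t 4.25 pos [0.4944 0.204  0.0428] jaw -109.9 tilt x [ 0.002  0.001 -1.   ] w 0.0118 F [ 0.1 -0.5  1.2] q6 0.46
shift units [0.02 0.   0.01] turn units [ 1.397e+01 -1.000e-02  3.000e-02]
```

Call:
carry_out(deltas=[[0, 0, 0, 1, 0, 0], [0, 0, 0, 1, 0, 0], [0, 0, 0, 1, 0, 0], [0, 0, 0, 1, 0, 0], [0, 0, 0, 1, 0, 0]])

```text
t: 4.75
eef_pos: [0.4944, 0.204, 0.0428]
ee_rot: [-1.99, 1.569, 0.441]
force: [0.5, -0.6, 1.3]
width: 0.012
```

Call:
carry_out(deltas=[[0, 0, 0, 1, 0, 0], [0, 0, 0, 1, 0, 0], [0, 0, 0, 1, 0, 0], [0, 0, 0, 1, 0, 0], [0, 0, 0, 0, 0, 0]])

```text
t: 5.25
eef_pos: [0.4944, 0.204, 0.0428]
ee_rot: [-1.779, 1.569, 0.36]
force: [-0.6, -2.0, 0.9]
width: 0.0123
```

```bash
python3 -c "
from h import *;from station import arm,cams
s=arm.get_state();plan(s,[.494,.204,.042],np.radians(14.2));print(s['moment'])
"
```

```text
t 5.25 pos [0.4944 0.204  0.0428] jaw -147.4 tilt x [ 0.002  0.001 -1.   ] w 0.0123 F [-0.6 -2.   0.9] q6 -0.19
shift units [0.02 0.01 0.01] turn units [ 4.59 -0.    0.02]
[-0.39373995 -0.11216566  0.00182917]
```

Call:
carry_out(deltas=[[0, 0, 0, 1, 0, 0], [0, 0, 0, 1, 0, 0], [0, 0, 0, 1, 0, 0], [0, 0, 0, 1, 0, 0], [0, 0, 0, 0.6, 0, 0]])

```text
t: 5.75
eef_pos: [0.4944, 0.204, 0.0429]
ee_rot: [-1.579, 1.569, 0.239]
force: [-0.5, -0.6, 1.1]
width: 0.0118
```

Call:
carry_out(deltas=[[0, 0, 0, 0.5, 0, 0], [0, 0, 0, 0, 0, 0], [0, 0, 0, 0, 0, 0]])

```text
t: 6.05
eef_pos: [0.4944, 0.204, 0.0429]
ee_rot: [-1.574, 1.569, 0.213]
force: [-0.4, -1.4, 1.2]
width: 0.0118
```

```bash
python3 -c "
from h import *;from station import arm,cams
s=arm.get_state();plan(s,[.494,.204,.042],np.radians(14.2));print(s['moment'])
"
```

```text
t 6.05 pos [0.4944 0.204  0.0429] jaw -167.6 tilt x [ 0.001  0.    -1.   ] w 0.0118 F [-0.4 -1.4  1.2] q6 -0.54
shift units [0.02 0.01 0.  ] turn units [-0.45 -0.    0.02]
[-0.41652973 -0.10637763 -0.05188217]
```

The clamp is at about 1.6 rad, which is its stop. Opening partway and rising.

Call:
carry_out(deltas=[[0, 0, 0, 0, 0, 0], [0, 0, 0, 0, 0, 0], [0, 0, 0, 0, 0, 0], [0, 0, 0, 0, 0, 0]], hand=0.5)

```text
t: 6.45
eef_pos: [0.4944, 0.2046, 0.0427]
ee_rot: [-1.164, 1.569, 0.626]
force: [-0.2, 0.1, 0.5]
width: 0.0382
```

Call:
carry_out(deltas=[[-0.4, 0, 0, 0, 0, 0], [-0.6, 0, 0, 0, 0, 0], [-0.8, 0, 0, 0, 0, 0], [-0.8, 0, 0, 0, 0, 0], [-0.4, 0, 0, 0, 0, 0]])

```text
t: 6.95
eef_pos: [0.4923, 0.2031, 0.1635]
ee_rot: [2.034, 1.565, -2.458]
force: [-0.3, 0.4, -0.7]
width: 0.0438
```

```bash
python3 -c "
from h import *;from station import arm,cams
s=arm.get_state();plan(s,[.585,.2275,.16],np.radians(104.2))
f=cams.grab_frame('side');np.savez('pics/s3.npz',**f);cv2.imwrite('pics/s3.png',cv2.resize(f['pixels'][150:320,150:400,::-1],None,fx=3,fy=3))
"
```

```text
t 6.95 pos [0.4923 0.2031 0.1635] jaw -167.4 tilt x [-0.004 -0.004 -1.   ] w 0.0438 F [-0.3  0.4 -0.7] q6 -0.54
shift units [ 0.07 -2.39  0.09] turn units [22.11 -0.09 -0.03]
```

View pics/s3.png

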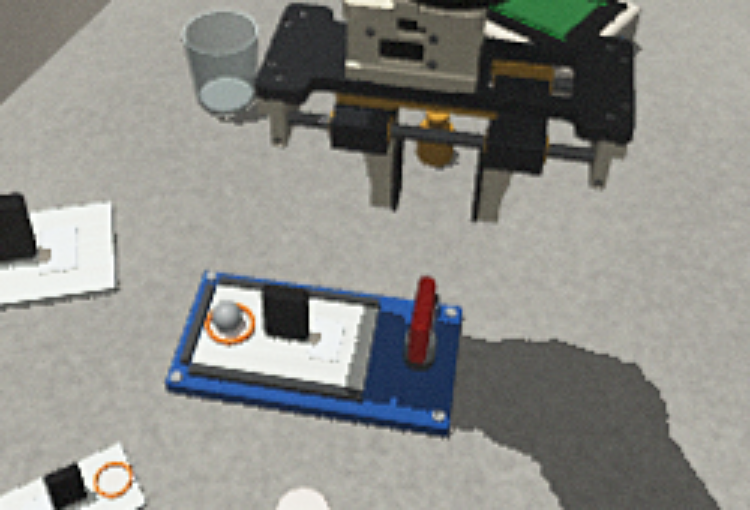

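The clamp bar now stands crosswise at crop (422,320) with its arm off the tray, and the ball is still in its ring. Next, over to the tray grip.

Call:
carry_out(deltas=[[0, -0.8, 0, -1, 0, 0], [0, 0, 0, -1, 0, 0], [0, 0, 0, -1, 0, 0], [0, 0, 0, -1, 0, 0], [0, 0, 0, -1, 0, 0]], hand=0.35)

```text
t: 7.5
eef_pos: [0.5258, 0.2117, 0.1667]
ee_rot: [-0.995, 1.57, 1.159]
force: [-0.5, -0.6, -0.1]
width: 0.057
```

Call:
carry_out(deltas=[[0, 0, 0, -1, 0, 0], [0, 0, 0, -1, 0, 0], [0, 0, 0, -1, 0, 0], [0, 0, 0, -1, 0, 0], [0, 0, 0, -1, 0, 0]])

```text
t: 8.0
eef_pos: [0.5251, 0.2114, 0.165]
ee_rot: [0.326, 1.569, 2.845]
force: [-0.0, -0.1, -0.1]
width: 0.0568
```

Call:
carry_out(deltas=[[0, 0, 0, -1, 0, 0], [0, 0, 0, -1, 0, 0], [0, 0, 0, -1, 0, 0], [0, 0, 0, -1, 0, 0], [0, 0, 0, -1, 0, 0]])

```text
t: 8.5
eef_pos: [0.5243, 0.2113, 0.1633]
ee_rot: [0.288, 1.568, -3.112]
force: [-0.7, -0.1, 0.4]
width: 0.0567
```

Call:
carry_out(deltas=[[0, 0, 0, -1, 0, 0], [0, 0, 0, -1, 0, 0], [0, 0, 0, -1, 0, 0], [0, 0, 0, -1, 0, 0], [0, 0, 0, -1, 0, 0]])

```text
t: 9.0
eef_pos: [0.5234, 0.2111, 0.1616]
ee_rot: [0.012, 1.566, -3.022]
force: [0.1, 0.6, -0.0]
width: 0.0572
```

```bash
python3 -c "
from h import *;from station import arm,cams
s=arm.get_state();plan(s,[.585,.2275,.14],np.radians(-75.8))
f=dict(np.load('pics/s3.npz'))
for k in('black','white','orange','blue'):
  for st,c,mm in blobs(masks(f['pixels'])[k],30):
    if 215<c[0]<310 and 235<c[1]<300:
      v=np.argwhere(mm); print(k,st,c)
      if k=='black':
        P=onz(f,st[0]+st[2]/2-.5,st[1],.064); print(P)
"
```

```text
t 9.0 pos [0.5234 0.2111 0.1616] jaw -83.9 tilt x [-0.005 -0.001 -1.   ] w 0.0572 F [ 0.1  0.6 -0. ] q6 0.95
shift units [ 0.53 -0.24 -1.58] turn units [-2.02  0.07  0.  ]
black [238 245  15  18 233] [245.0944206  253.79828326]
[0.58580322 0.22299863 0.064     ]
white [    0    64   512   320 80092] [280.925648   251.42380013]
white [214 245  58  34 953] [245.02098636 263.38929696]
orange [218 251  17  14  47] [226.53191489 259.        ]
blue [ 206  243   98   51 1167] [271.08997429 274.77977721]
```

Call:
carry_out(deltas=[[0, 0, 0, -1, 0, 0], [0, 0, 0, -1, 0, 0], [0, 0, -0.8, 0, 0, 0], [0, 0, -0.7, 0, 0, 0], [0, 0, 0, 0, 0, 0]])

```text
t: 9.5
eef_pos: [0.5819, 0.2265, 0.1602]
ee_rot: [-0.175, 1.565, -3.06]
force: [0.1, -0.6, -0.8]
width: 0.057
```

```bash
python3 -c "
from h import *;from station import arm,cams
s=arm.get_state();plan(s,[.585,.2275,.1],np.radians(-75.8))
for n in ('side','top'):
  f=cams.grab_frame(n);np.savez(f'pics/{n}4.npz',**f)
  px=f['pixels'];h=px[150:320,150:400] if n=='side' else px[130:290,90:330]
  cv2.imwrite(f'pics/{n}4.png',cv2.resize(h[:,:,::-1],None,fx=3,fy=3))
"
```

```text
t 9.5 pos [0.5819 0.2265 0.1602] jaw -75.3 tilt x [-0.006 -0.001 -1.   ] w 0.057 F [ 0.1 -0.6 -0.8] q6 1.15
shift units [ 1.5  -0.   -0.09] turn units [0.13 0.09 0.01]
```

View pics/side4.png

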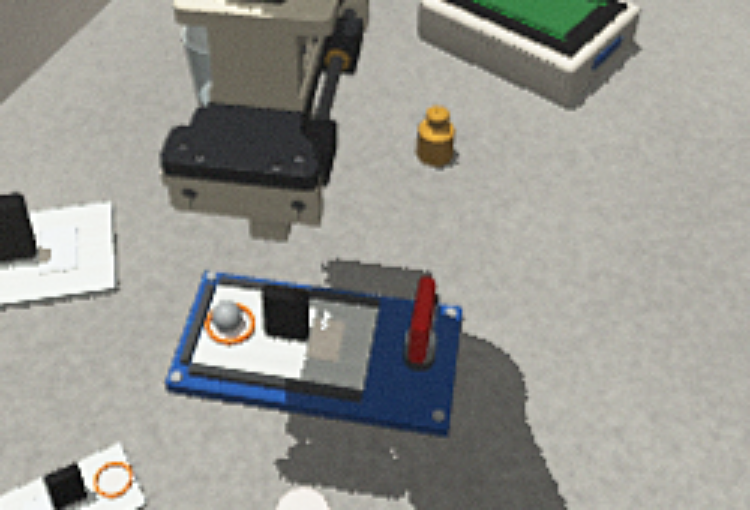

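View pics/top4.png

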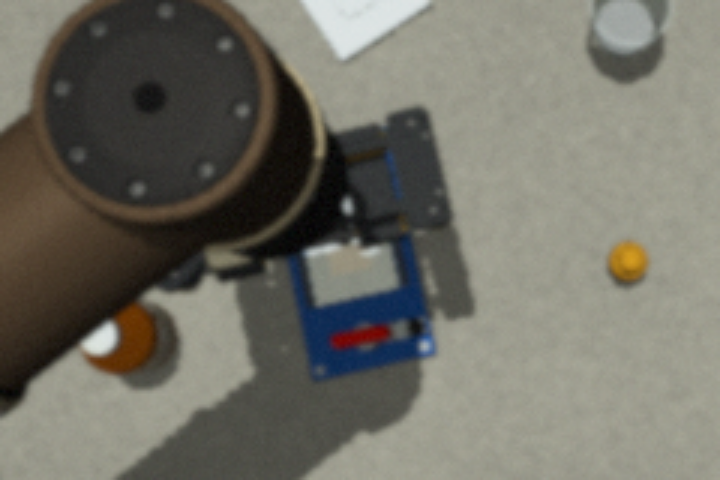

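The gripper is aligned over the tray grip (side crop (287,313)), the arm is clear and the ball is in place. Descending.

Call:
carry_out(deltas=[[0.6, 0, -0.09, 0.1, 0.09, 0], [0.8, 0, 0, 0, 0, 0], [0.7, 0, 0, 0, 0, 0], [0.4, 0, 0, 0, 0, 0], [0, 0, 0, 0, 0, 0]])

```text
t: 10.1
eef_pos: [0.5795, 0.226, 0.0586]
ee_rot: [-1.835, 1.568, 1.556]
force: [-0.7, 0.1, 1.0]
width: 0.0567
```

```bash
python3 -c "
from h import *;from station import arm,cams
s=arm.get_state();plan(s,[.585,.2275,.028],np.radians(-75.8))
"
```

```text
t 10.1 pos [0.5795 0.226  0.0586] jaw -75.7 tilt x [ 0.     0.003 -1.   ] w 0.0567 F [-0.7  0.1  1. ] q6 1.14
shift units [ 0.77 -0.   -0.14] turn units [ 0.03 -0.01  0.04]
```

Call:
carry_out(deltas=[[0.2, 0, -0.12, 0, 0, 0], [0.3, 0, 0, 0, 0, 0], [0.2, 0, 0, 0, 0, 0], [0, 0, 0, 0, 0, 0], [0, 0, 0, 0, 0, 0]])

```text
t: 10.6
eef_pos: [0.585, 0.2282, 0.0314]
ee_rot: [-2.386, 1.565, 1.006]
force: [-0.3, -0.1, -0.5]
width: 0.0571
```

```bash
python3 -c "
from h import *;from station import arm,cams
s=arm.get_state();plan(s,[.585,.2275,.028],np.radians(-75.8))
f=cams.grab_frame('side');np.savez('pics/s5.npz',**f);cv2.imwrite('pics/s5.png',cv2.resize(f['pixels'][200:310,180:330,::-1],None,fx=5,fy=5))
"
```

```text
t 10.6 pos [0.585  0.2282 0.0314] jaw -75.6 tilt x [ 0.003  0.005 -1.   ] w 0.0571 F [-0.3 -0.1 -0.5] q6 1.14
shift units [0.09 0.02 0.  ] turn units [ 0.04 -0.06  0.06]
```

View pics/s5.png

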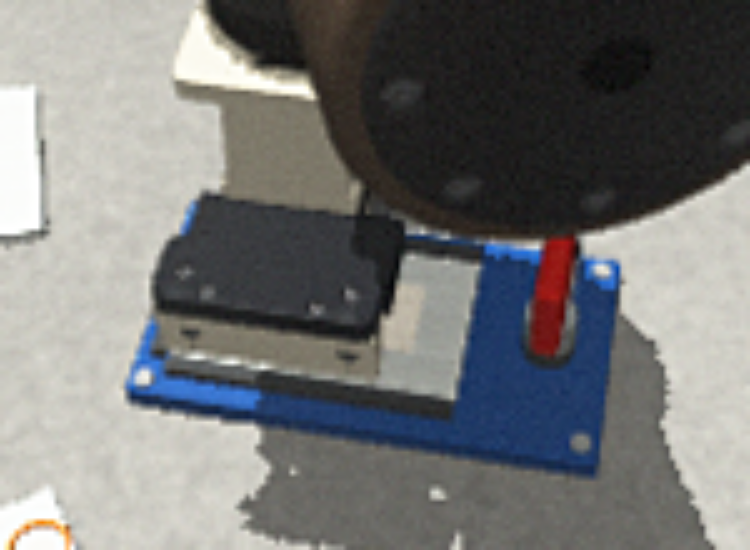

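Call:
carry_out(deltas=[[0.05, 0.02, 0, 0, -0.03, 0.03], [0, 0, 0, 0, 0, 0], [0, 0, 0, 0, 0, 0], [0, 0, 0, 0, 0, 0], [0, 0, 0, 0, 0, 0]], hand=0.8, newtons=4)

```text
t: 11.15
eef_pos: [0.5859, 0.2278, 0.0307]
ee_rot: [-2.591, 1.566, 0.802]
force: [1.0, 0.3, -0.4]
width: 0.023
```

```bash
python3 -c "
from h import *;from station import arm,cams
s=arm.get_state();plan(s,[.585,.2275,.028],np.radians(-75.8))
"
```

```text
t 11.15 pos [0.5859 0.2278 0.0307] jaw -75.6 tilt x [ 0.003  0.003 -1.   ] w 0.023 F [ 1.   0.3 -0.4] q6 1.14
shift units [0.07 0.   0.02] turn units [ 0.04 -0.06  0.04]
```

Call:
carry_out(deltas=[[0.06, 0, 0.02, 0, -0.05, 0.04], [0, 0, 0, 0, 0, 0], [0, 0, 0, 0, 0, 0], [0, 0, 0, 0, 0, 0], [0, 0, 0, 0, 0, 0]], hand=1, newtons=4)

```text
t: 11.65
eef_pos: [0.585, 0.2275, 0.0282]
ee_rot: [1.79, 1.57, -1.1]
force: [1.0, -0.2, -1.2]
width: 0.0119
```

Call:
carry_out(deltas=[[0, 0, 0, 0, 0, 0], [0, 0, 0, 0, 0, 0], [0, 0, 0, 0, 0, 0]], newtons=30)

```text
t: 11.95
eef_pos: [0.5851, 0.2275, 0.0282]
ee_rot: [1.951, 1.57, -0.94]
force: [-0.4, -0.2, 0.1]
width: 0.012
```

```bash
python3 -c "
from h import *;from station import arm,cams
s=arm.get_state();plan(s,[.585,.2275,.028],np.radians(-75.8))
"
```

```text
t 11.95 pos [0.5851 0.2275 0.0282] jaw -75.6 tilt x [ 0. -0. -1.] w 0.012 F [-0.4 -0.2  0.1] q6 1.14
shift units [ 0.01 -0.    0.  ] turn units [ 0.04 -0.   -0.01]
```

The fingers hold the grip at 12.0 mm. Lifting gently.

Call:
carry_out(deltas=[[-0.05, 0, 0, 0, 0, 0], [-0.1, 0, 0, 0, 0, 0], [-0.15, 0, 0, 0, 0, 0], [-0.2, 0, 0, 0, 0, 0], [-0.2, 0, 0, 0, 0, 0]])

```text
t: 12.45
eef_pos: [0.583, 0.2264, 0.0556]
ee_rot: [0.356, 1.565, -2.535]
force: [-0.2, -0.1, -3.0]
width: 0.0116
```

Call:
carry_out(deltas=[[-0.2, 0, 0, 0, 0, 0], [-0.2, 0, 0, 0, 0, 0], [-0.2, 0, 0, 0, 0, 0], [-0.1, 0, 0, 0, 0, 0], [0, 0, 0, 0, 0, 0]])

```text
t: 12.95
eef_pos: [0.5841, 0.2272, 0.0889]
ee_rot: [0.301, 1.569, -2.59]
force: [0.1, -0.3, -2.8]
width: 0.0116
```

```bash
python3 -c "
from h import *;from station import arm,cams
s=arm.get_state();plan(s,[.5365,-.1995,.14],np.radians(-106.3));print(s['moment'])
f=cams.grab_frame('side');np.savez('pics/s6.npz',**f);cv2.imwrite('pics/s6.png',cv2.resize(f['pixels'][180:310,180:330,::-1],None,fx=4.5,fy=4.5))
"
```

```text
t 12.95 pos [0.5841 0.2272 0.0889] jaw -75.7 tilt x [-0.001 -0.001 -1.   ] w 0.0116 F [ 0.1 -0.3 -2.8] q6 1.14
shift units [-1.27 10.04  3.79] turn units [ 7.66  0.02 -0.01]
[-0.02099345  0.00177275 -0.05605498]
```

View pics/s6.png

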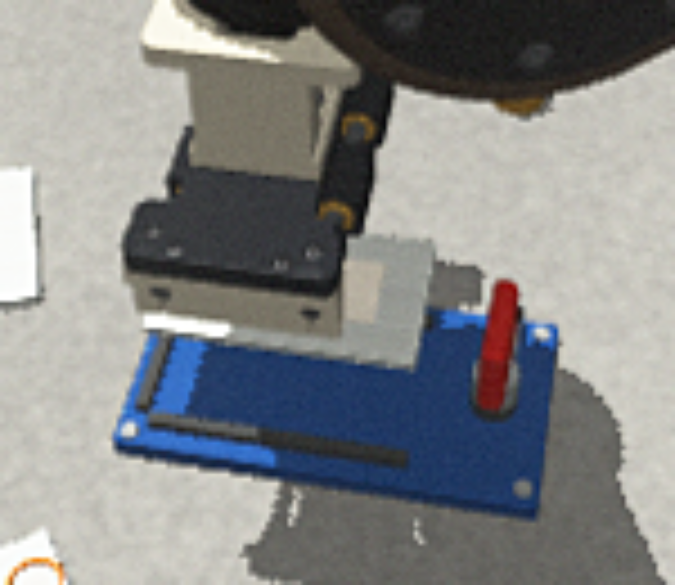

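The tray is out of the dock, level and held. Raising it, then carrying it with gentle ramps.

Call:
carry_out(deltas=[[-0.1, 0, 0, 0, 0, 0], [-0.2, 0, 0, 0, 0, 0], [-0.3, 0, 0, 0, 0, 0], [-0.3, 0.05, 0.02, 0, 0, 0], [-0.2, 0.1, 0.04, 0, 0, 0]])

```text
t: 13.5
eef_pos: [0.5822, 0.2201, 0.134]
ee_rot: [0.345, 1.565, -2.546]
force: [0.1, 0.2, -3.1]
width: 0.0118
```

Call:
carry_out(deltas=[[-0.1, 0.15, 0.06, 0, 0, 0], [0, 0.2, 0.07, 0, 0, 0], [0, 0.25, 0.09, 0, 0, 0], [0, 0.3, 0.11, 0, 0, 0], [0, 0.35, 0.13, 0, 0, 0]])

```text
t: 14.0
eef_pos: [0.5765, 0.1636, 0.1402]
ee_rot: [0.262, 1.568, -2.628]
force: [0.1, -1.0, -3.3]
width: 0.0119
```

Call:
carry_out(deltas=[[0, 0.4, 0.15, 0, 0, 0], [0, 0.4, 0.15, 0, 0, 0], [0, 0.4, 0.15, 0, 0, 0], [0, 0.4, 0.15, 0, 0, 0], [0, 0.4, 0.15, 0, 0, 0]])

```text
t: 14.5
eef_pos: [0.5654, 0.0697, 0.1396]
ee_rot: [0.267, 1.566, -2.625]
force: [-0.5, -0.6, -4.2]
width: 0.0118
```

```bash
python3 -c "
from h import *;from station import arm,cams
s=arm.get_state();plan(s,[.5365,-.1995,.14],np.radians(-106.3));print(s['moment'])
"
```

```text
t 14.5 pos [0.5654 0.0697 0.1396] jaw -75.7 tilt x [-0.004 -0.003 -1.   ] w 0.0118 F [-0.5 -0.6 -4.2] q6 1.35
shift units [0.01 6.34 2.36] turn units [ 7.65  0.06 -0.04]
[-0.09149932 -0.07563516  0.02429072]
```

Call:
carry_out(deltas=[[0, 0.4, 0.15, 0, 0, 0], [0, 0.4, 0.15, 0, 0, 0], [0, 0.4, 0.15, 0, 0, 0], [0, 0.4, 0.15, 0, 0, 0], [0, 0.4, 0.15, 0, 0, 0]])

```text
t: 15.0
eef_pos: [0.5549, -0.0233, 0.1402]
ee_rot: [0.321, 1.566, -2.571]
force: [0.8, -0.4, -3.4]
width: 0.0118
```

Call:
carry_out(deltas=[[0, 0.4, 0.15, 0, 0, 0], [0, 0.4, 0.15, 0, 0, 0], [0, 0.35, 0.13, 0, 0, 0], [0, 0.35, 0.13, 0, 0, 0], [0, 0.3, 0.11, 0, 0, 0]])

```text
t: 15.5
eef_pos: [0.5451, -0.1073, 0.1408]
ee_rot: [0.413, 1.567, -2.481]
force: [1.2, 0.4, -3.6]
width: 0.012
```

```bash
python3 -c "
from h import *;from station import arm,cams
s=arm.get_state();plan(s,[.5365,-.1995,.14],np.radians(-106.3))
"
```

```text
t 15.5 pos [ 0.5451 -0.1073  0.1408] jaw -75.8 tilt x [-0.003 -0.002 -1.   ] w 0.012 F [ 1.2  0.4 -3.6] q6 1.66
shift units [0.03 2.18 0.78] turn units [ 7.63  0.04 -0.04]
```

Call:
carry_out(deltas=[[0, 0.3, 0.11, 0, 0, 0], [0, 0.25, 0.09, 0, 0, 0], [0, 0.25, 0.09, 0, 0, 0], [0, 0.2, 0.07, 0, 0, 0], [0, 0.2, 0.07, 0, 0, 0]])

```text
t: 16.0
eef_pos: [0.5397, -0.163, 0.1409]
ee_rot: [0.424, 1.567, -2.47]
force: [0.3, 0.2, -2.0]
width: 0.0118
```

Call:
carry_out(deltas=[[0, 0.15, 0.05, 0.1, 0, 0], [0, 0.12, 0.04, 0.2, 0, 0], [0, 0.08, 0.02, 0.3, 0, 0], [0, 0.04, 0.01, 0.3, 0, 0], [0, 0, 0, 0.3, 0, 0]])

```text
t: 16.5
eef_pos: [0.5386, -0.1813, 0.1408]
ee_rot: [0.468, 1.567, -2.517]
force: [-1.0, 0.3, -3.5]
width: 0.0119
```

```bash
python3 -c "
from h import *;from station import arm,cams
s=arm.get_state();plan(s,[.5365,-.1995,.116],np.radians(-106.3))
for n in('side','top'):
  f=cams.grab_frame(n);cv2.imwrite(f'pics/{n}7.png',cv2.resize(f['pixels'][50:300,150:500,::-1],None,fx=2.2,fy=2.2))
"
```

```text
t 16.5 pos [ 0.5386 -0.1813  0.1408] jaw -81.0 tilt x [-0.003 -0.002 -1.   ] w 0.0119 F [-1.   0.3 -3.5] q6 1.7
shift units [0.62 0.44 0.12] turn units [ 6.32  0.04 -0.04]
```

View pics/side7.png

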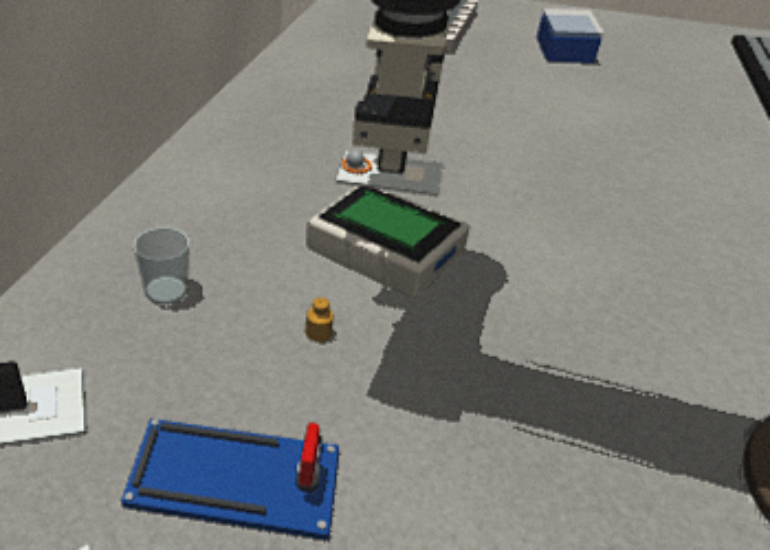

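View pics/top7.png

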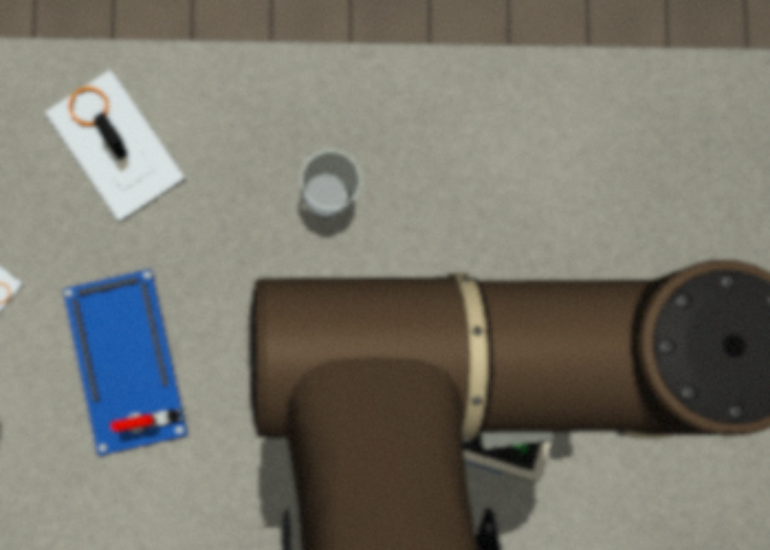

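The ball sits in its ring (side crop (355,158)) with the tray above the reader. Now the remaining turn and shift.

Call:
carry_out(deltas=[[0, 0.05, 0.01, 0.4, 0, 0], [0, 0.1, 0.03, 0.5, 0, 0], [0, 0.1, 0.02, 0.6, 0, 0], [0, 0.1, 0, 0.6, 0, 0], [0, 0.05, 0, 0.6, 0, 0]])

```text
t: 17.1
eef_pos: [0.5378, -0.1974, 0.141]
ee_rot: [0.689, 1.567, -2.495]
force: [-0.5, -0.8, -2.7]
width: 0.0117
```

Call:
carry_out(deltas=[[0.05, 0, 0, 0.6, 0, 0], [0.1, 0, 0, 0.6, 0, 0], [0.1, 0, 0, 0.5, 0, 0], [0.1, 0, 0, 0.4, 0, 0], [0.1, 0, 0, 0.2, 0, 0]])

```text
t: 17.6
eef_pos: [0.5381, -0.1988, 0.1232]
ee_rot: [1.324, 1.568, -2.037]
force: [-0.7, 0.7, -3.4]
width: 0.0116
```

```bash
python3 -c "
from h import *;from station import arm,cams
s=arm.get_state();plan(s,[.5365,-.1995,.116],np.radians(-106.3))
"
```

```text
t 17.6 pos [ 0.5381 -0.1988  0.1232] jaw -102.6 tilt x [-0.001 -0.003 -1.   ] w 0.0116 F [-0.7  0.7 -3.4] q6 1.36
shift units [0.18 0.03 0.04] turn units [ 0.93  0.01 -0.04]
```

Call:
carry_out(deltas=[[0.08, 0.01, 0.01, 0.3, 0, 0], [0.05, 0.01, 0.01, 0.3, 0, 0], [0, 0, 0, 0.2, 0, 0], [0, 0, 0, 0, 0, 0], [0, 0, 0, 0, 0, 0]])

```text
t: 18.1
eef_pos: [0.5368, -0.1997, 0.1172]
ee_rot: [1.176, 1.568, -2.247]
force: [-0.0, 0.1, -3.1]
width: 0.0119
```

Call:
carry_out(deltas=[[0, 0, 0, 0, 0, 0], [0, 0, 0, 0, 0, 0], [0, 0, 0, 0, 0, 0], [0, 0, 0, 0, 0, 0], [0, 0, 0, 0, 0, 0]])

```text
t: 18.6
eef_pos: [0.5372, -0.1996, 0.1178]
ee_rot: [1.476, 1.568, -1.947]
force: [0.5, -0.3, -3.1]
width: 0.0119
```

```bash
python3 -c "
from h import *;from station import arm,cams
s=arm.get_state();plan(s,[.5365,-.1995,.116],np.radians(-106.3));print(abs(s['qd']).max())
f=cams.grab_frame('side');cv2.imwrite('pics/s8.png',cv2.resize(f['pixels'][80:200,260:410,::-1],None,fx=5,fy=5,interpolation=cv2.INTER_CUBIC))
for k in('orange','green','red'):
  for st,c,mm in blobs(masks(f['pixels'])[k],15): print(k,st,np.round(c,1), np.round(onz(f,*c,.108),3))
pk=np.array([.5365,-.1995])+.041*np.array([np.cos(np.radians(-16.3)),np.sin(np.radians(-16.3))]);print(pk)
"
```

```text
t 18.6 pos [ 0.5372 -0.1996  0.1178] jaw -106.1 tilt x [-0.001 -0.003 -1.   ] w 0.0119 F [ 0.5 -0.3 -3.1] q6 1.3
shift units [0.04 0.   0.02] turn units [ 0.05  0.   -0.04]
0.001978882422515352
orange [310 124  12   6  19] [314.5 127.5] [ 0.578 -0.204  0.108]
orange [119 230  21  16  75] [128.5 237.2] [0.782 0.33  0.108]
orange [181 304  13  12  43] [187.1 309.5] [0.594 0.413 0.108]
orange [238 330  15  20 101] [244.2 340. ] [0.489 0.42  0.108]
green [302 137  50  25 560] [326.7 149.4] [ 0.517 -0.112  0.108]
red [287 243   8  18  96] [290.7 251.5] [0.485 0.235 0.108]
[ 0.57585202 -0.21100734]
```

View pics/s8.png

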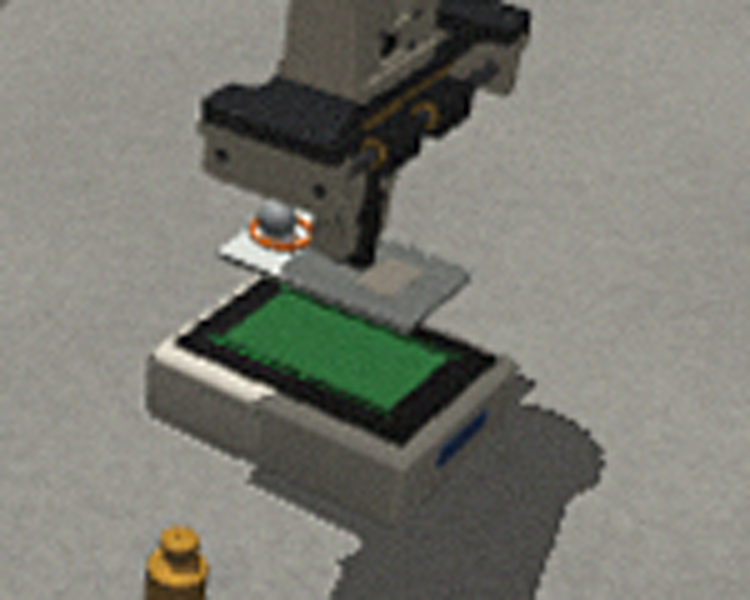

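The ball is in its ring, and the tray is level, parallel to the window and still. The pocket ring measured about 7 mm from where it should be, but only its near arc was visible. Handing in.

```bash
python3 -c "
from station import arm
print(arm.job_done())"
```

```text
the job is handed in; nothing more can be done
None
```

I turned the clamp clockwise to its stop, lifted the tray by its grip and carried it level to the reader. I handed the job in at about 18.7 s with the tray still held above the glass; no verdict was reported.

**Clamp:** the bar turned from about 0.31 rad to about 1.60 rad, judged by the gripper's yaw. The pictures confirm the arm is off the tray.

**Final hold, from the arm's state:**

| Check | Reading |
|---|---|
| Tool position | (0.537, -0.200) m |
| Window centre, measured | (0.5365, -0.1995) m |
| Underside above the glass | about 51 mm |
| Yaw error | about 0.2° |
| Tool tilt | about 0.003 rad |
| Finger opening | 11.9 mm, on the 12 mm grip |
| Largest joint speed | 0.002 rad/s |

**Ball:** the last side view shows it sitting in its ring.

**One disagreement:** the ring's position from that view came out about 7 mm from where it should be. Only its near arc was visible, so I took that as measurement bias and did not correct for it.

**Other objects:** I kept clear of the bottle, beaker and weight. The pictures show no movement of any of them, but I did not measure their positions again at the end.

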